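# Snap the tube dipper back onto its hook

### The job

Put the tube dipper back on the bench stand's snap hook: lower its ring over the hook's nose, press it down through the sprung gate until the gate snaps shut above it, then pull up against the shut gate with about 10 N for a second to check that it has caught. Set the dipper down again flat and upright on the plate under the hook, with the gate shut, and let go; work gently, so that the hook never bears more than about 30 N, and leave the jar, the tip box and the beaker where they stand.

Things in the scene. Friction and masses are not known exactly. Their poses are not given: they have to be found in the camera images.
- dipper_grip (a point): centre of the loose tube dipper's black grip, an upright square bar 16 x 16 x 56 mm, 98 mm above the dipper's underside (dipper 126 mm tall, about 0.12 kg, starts upright on the bench). The grip stands right above the ring's centre; a 7 mm steel stem, 21 mm to the -x side, joins ring and grip, cranking in 70 to 74 mm above the underside. z up
- dipper_ring (a point): centre of the dipper's flat, level steel ring: round bar 6 mm thick, hole 32 mm, outside 44 mm; this point is 3 mm above the dipper's underside and 95 mm below the grip's centre. Same axes as dipper_grip: the stem rises from the ring's -x side
- stand: grey steel base 135 x 90 x 12 mm with a 14 mm post, fixed to the bench, carrying the snap hook on a screw clamp. Origin at bench level under the axis of the hook's nose; x points from the nose to the hook's back arm and the post (post at x = 70 mm), z up. The hook lies in the x-z plane and opens upwards
- nose (a point): foot of the hook's nose, on its axis, 50 mm above the bench: the nominal top of the plate; axes as stand. The clamp can sit up to 5 mm higher or lower than told, with plate, hook and gate moving together; sideways it is true. Nose: upright 8 mm steel bar, its tip 61 mm above the plate and bent 2 mm to +x. Plate: level, 128 x 56 mm, from x = -63 to +65 mm; the dipper stands on it
- gate (a joint): angle of the sprung gate (5 mm bar, hinged at the back arm 38 mm from the nose axis, free end at the nose), rad: 0 shut and level, at its stop; grows as it is pushed down, 1.35 at most. It starts to open at 3 N, the ring passes at 8 N or more with rubbing, best close to the nose, and the gate springs back over it once the ring is within about 15 mm of the plate
- reagent: bystander: amber jar with a white cap, 52 mm wide, 85 mm tall; origin under its centre
- tipbox: bystander: blue pipette tip box with a clear lid, 80 x 115 x 63 mm; origin under its centre
- beaker: bystander: open glass beaker, 68 mm wide, 80 mm tall; origin under its centre
- throat (a point): middle of the hook's throat at the nominal height of the shut gate, 46 mm above the plate and 20 mm to +x of the nose axis; axes as stand, same height error. Back arm: 8 mm bar, axis 41 mm from the nose axis, hinge knuckle from 31.5 mm on and up to 53 mm above the plate. The ring goes round the nose, stem on the nose's outer (-x) side, its opposite part in the throat
Not all that is in view belongs to the job. Leave any blue look-alike of the part that bears dipper_grip alone.

How it is judged (in metres and radians):
On the way, in this order (a step that is already met when the one before it is completed fails the run):
1. the ring is round the nose below the gate and the gate has snapped shut above it (horizontal distance between dipper_ring and nose below 0.014 m and z of dipper_ring in the frame of nose below 0.03 m and value of joint gate below 0.1 rad), for 0.1 s.
2. the ring is pulled up against the shut gate with at least 4 N for 0.3 s (horizontal distance between dipper_ring and nose below 0.014 m and z of dipper_ring in the frame of nose between 0.033 and 0.05 m and value of joint gate below 0.1 rad and contact force between dipper and gate above 4 N), for 0.3 s.
At the end, for the whole second after the job is handed in: The dipper stands at rest and upright (within 7 degrees) on the plate, its ring round the hook's nose, the gate shut (within 0.1 rad) above it, nothing touching the dipper but the hook (horizontal distance between dipper_ring and nose below 0.014 m and z of dipper_ring in the frame of nose between -0.006 and 0.012 m and angle between dipper_grip's own z axis and vertical below 0.12 rad and value of joint gate below 0.1 rad and linear speed of dipper below 0.02 m/s and contact force between dipper and the fingers below 0.05 N).
It fails at once if the dipper presses or pulls on the hook or its gate with more than 35 N (contact force between dipper and hook above 35 N).
It fails at once if the robot pushes on the hook or stand with more than 15 N (contact force between any of the arm, the fingers and hook above 15 N or contact force between any of the arm, the fingers and stand above 15 N).
It fails at once if the jar, the tip box or the beaker is moved by more than 20 mm or tipped (distance of any of reagent, tipbox, beaker from where it was at the start of the episode above 0.02 m or angle between any of reagent, beaker, tipbox's own z axis and vertical above 0.3 rad).
It also fails if it takes over 51 s, if anything falls off the work surface, if the arm or the gripper's body presses on something with over 40 N, if the wrist force passes 120 N, or if a joint passes its speed limit or range.

### The arm

A 6-joint arm with a two-finger parallel gripper is mounted at the origin on the work surface. World frame = base frame: x ahead of the robot, y to its left, z up, the work surface at z = 0. Lengths are in m, angles in degrees, forces in N, time in s.
With the tool pointing down it reaches from about 0.275 to 0.825 m from the base axis. Payload 5.2 kg.
Tool frame: the origin (TCP) lies on the mounting face of the last link; the fingertips stand arm.tips_ahead ahead of it and the grasp point (between the pads) lies 167 mm ahead of it (arm.tips_ahead is the distance from the TCP to the fingertips, in m); z points along the fingers, y is the direction in which the jaws open and shut (so a half turn about z gives the same grasp; the last joint's range is limited). The gripper opens to 93 mm and grips with 3 to 60 N. Pads are 15 mm wide; open, the fingers measure 128 mm over their backs; the gripper's body (75 mm by 188 mm) begins 65 mm behind the grasp point.
Start: joints at [-82.151, 14.817, 87.949, -0, 77.235, -11.62], TCP at [0.183, -0.519, 0.405] pointing down, gripper open.
Joint ranges: [-179.93, 179.93], [-52.35, 119.4], [10.71, 147.94], [-69.91, 249.91], [12.55, 155.21], [-178.61, 178.61]. Speed limits (degrees/s): [147.25, 147.25, 180, 180, 180, 180].

### API

Orientations are given as a 3x3 rotation matrix whose columns are the frame's x, y, z axes.
In Python, from station import arm, sensors, optics gives the robot as it stands. Calls block until the motion is done:
- arm.move_pose(position, orientation): joint-space move of the TCP to a pose.
- arm.movel(position, attitude=None, max_speed=0.15, max_force=None): straight line of the TCP; attitude=None keeps the orientation; max_speed is the mean speed in m/s. With max_force (N) it stops when the force on the tool has changed by that much, and returns True; else False.
- arm.move_joints(angles): joint-space move.
- arm.set_gripper(opening, f_grip=None): finger opening in m; f_grip is the grip in N (None keeps the last); returns when the fingers have stopped.
- arm.wait(seconds).
- arm.inverse_kinematics(position, orientation): joint angles nearest the present ones, or None.
- sensors.read_state(): the state.
- optics.camera(name): name is "scene" or "top" or "wrist"; returns (picture, depth): 480x640x3 uint8, blue, green, red; 480x640 float32, m along the optical axis (not along the pixel's ray), 0 where there is no reading.
- optics.get_calibration(name): a dict with "mtx" (3x3 intrinsics, pixels), "eye" and "rotation" of the camera in the world; the wrist camera has in their place "mount" (4x4, takes a point from camera to tool coordinates, whose origin is the TCP and whose axes are the flange's). Camera axes: x right, y down, z forward; pixel columns grow to the right and rows downward; lengths in m; the calibration is good to about 2 mm. The wrist camera is an equidistant fisheye: a pixel r from the principal point sees the ray r / f radians off the axis. A picture is of the moment at which its call begins: read the wrist's pose just before it. get_calibration takes no time and is no camera call.
A pose or a line that the arm cannot do raises arm.PlanningError and nothing moves.
- arm.hand_in(): hands the job in, once; it reports no verdict.
The state is a dict: "t": time; "q": joint angles; "joint_velocities": joint speeds; "effort": joint torques, N m; "tcp_pos": TCP position; "orientation": TCP orientation; "ft_force": force on the tool from outside, world axes, zero at the start; "wrist_torque": the same for the moment, N m; "width": finger opening in m.
Only numpy, scipy, OpenCV 4.12 (cv2) and the standard library are available. Lean on these libraries where they do the work, as an engineer would, in place of code of your own. Each camera call takes 0.05 s, during which the arm holds its last target.

## Working session

There is one attempt and no reset: what is moved stays moved. The work goes in short steps, each a Python script; the robot and the scene stay as the last script left them, time stands still between calls to the robot, and variables do not carry over. Pictures are saved under pics/ and viewed, and the job is handed in when it is done.

```bash
ls; mkdir -p pics
python3 - <<'E'
from station import arm, sensors, optics
import cv2,numpy as np
s=sensors.read_state();print(s['t'],s['tcp_pos'],arm.tips_ahead,s['width'])
for n in ['scene','top','wrist']:
    p,d=optics.camera(n);cv2.imwrite(f'pics/{n}0.png',p);np.save(f'pics/{n}0.npy',d)
    c=optics.get_calibration(n);print(n,{k:np.round(v,4).tolist() if not isinstance(v,str) else v for k,v in c.items()})
E
```

```text
pics
0.0 [ 0.18330368 -0.51833646  0.40393119] 0.1861 0.0929133488871097
scene {'mtx': [[483.8806, 0.0, 318.9697], [0.0, 483.8806, 239.1046], [0.0, 0.0, 1.0]], 'eye': [0.9179, 0.4797, 0.8411], 'rotation': [[-0.7992, 0.4799, -0.3618], [0.6009, 0.6257, -0.4974], [-0.0123, -0.615, -0.7885]]}
top {'mtx': [[500.3285, 0.0, 322.9324], [0.0, 500.3285, 234.0164], [0.0, 0.0, 1.0]], 'eye': [0.45, -0.0022, 1.1049], 'rotation': [[0.0034, -0.995, 0.0998], [-0.9999, -0.0017, 0.0169], [-0.0166, -0.0998, -0.9949]]}
wrist {'mtx': [[371.6483, 0.0, 315.8052], [0.0, 371.6483, 245.3405], [0.0, 0.0, 1.0]], 'mount': [[0.0012, -0.9638, -0.2665, 0.0742], [1.0, 0.001, 0.001, -0.0002], [-0.0007, -0.2665, 0.9638, 0.0196], [0.0, 0.0, 0.0, 1.0]]}
```

View pics/scene0.png

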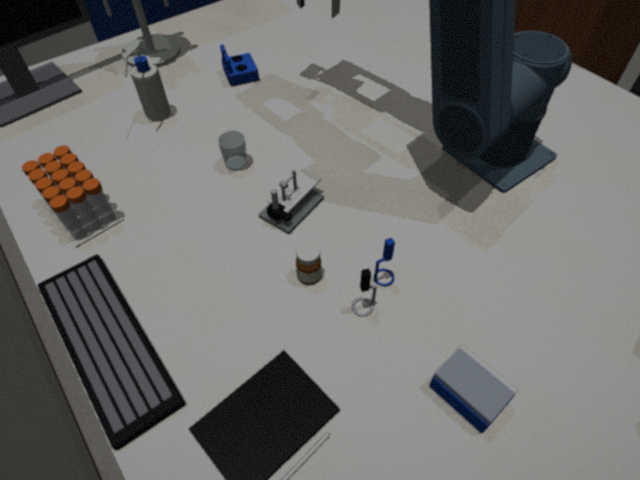

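View pics/top0.png

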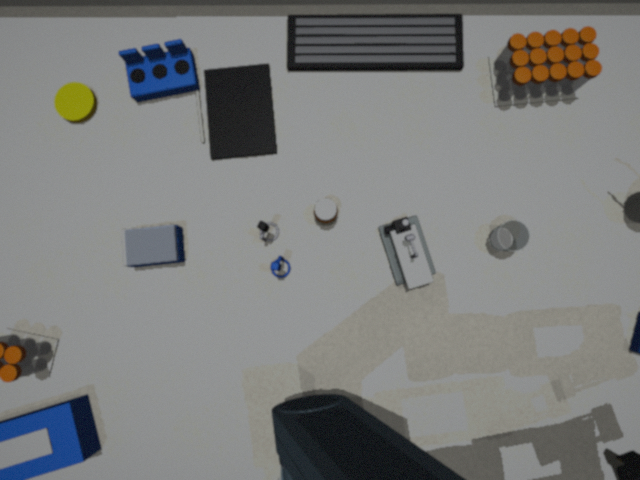

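View pics/wrist0.png

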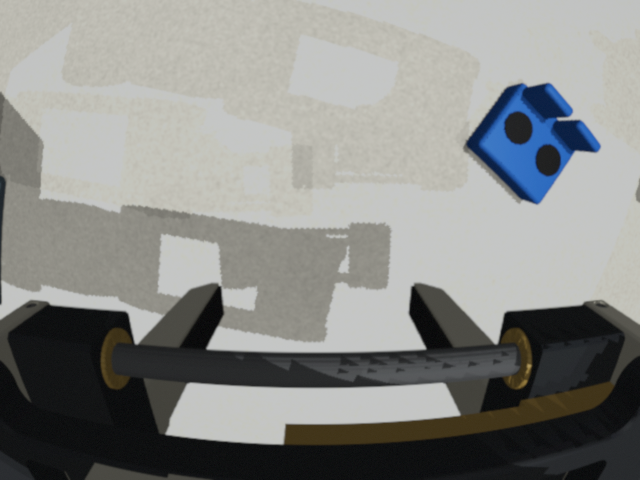

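The scene view shows two candidates for the dipper. The black-grip one is at scene (365,280) and top (264,228). The blue look-alike is at scene (388,250) and top (280,267). The description says black, so I choose the first. The stand is at scene (292,200) and top (405,250). Next I'll check the choice in a close crop.

```bash
cat > h.py <<'E'
import numpy as np,cv2
from station import arm,sensors,optics
def ray(n,u,v):
    c=optics.get_calibration(n);K=np.array(c['mtx']);R=np.array(c['rotation'])
    d=R@np.array([(u-K[0,2])/K[0,0],(v-K[1,2])/K[1,1],1.]);return np.array(c['eye']),d
def onz(n,u,v,z):
    e,d=ray(n,u,v);return e+d*(z-e[2])/d[2]
def proj(n,p):
    c=optics.get_calibration(n);K=np.array(c['mtx']);q=np.array(c['rotation']).T@(np.array(p)-c['eye']);q=K@q;return q[:2]/q[2]
def wcam(s):
    c=optics.get_calibration('wrist');M=np.array(c['mount']);T=np.eye(4);T[:3,:3]=s['orientation'];T[:3,3]=s['tcp_pos'];return T@M,np.array(c['mtx'])
def wray(s,u,v):
    T,K=wcam(s);a=np.array([u-K[0,2],v-K[1,2]])/K[0,0];r=np.hypot(*a)
    d=np.r_[np.sin(r)*a/max(r,1e-9),np.cos(r)];return T[:3,3],T[:3,:3]@d
def wonz(s,u,v,z):
    e,d=wray(s,u,v);return e+d*(z-e[2])/d[2]
def wproj(s,p):
    T,K=wcam(s);q=np.linalg.inv(T)@np.r_[p,1];r=np.arctan2(np.hypot(q[0],q[1]),q[2]);h=np.hypot(q[0],q[1])
    return np.array([K[0,2]+K[0,0]*r*q[0]/h,K[1,2]+K[0,0]*r*q[1]/h])
def wpts(s,d,uv):
    T,K=wcam(s);o=[]
    for u,v in uv:
        a=np.array([u-K[0,2],v-K[1,2]])/K[0,0];r=np.hypot(*a);D=np.r_[np.sin(r)*a/max(r,1e-9),np.cos(r)]
        z=d[int(v),int(u)];o.append((T@np.r_[D*z/D[2],1])[:3])
    return np.array(o)
def pts(n,d,uv):
    o=[]
    for u,v in uv:
        e,r=ray(n,u,v);o.append(e+r*d[int(v),int(u)])
    return np.array(o)
def shot(n,name):
    s=sensors.read_state();p,d=optics.camera(n);cv2.imwrite(f'pics/{name}.png',p);np.save(f'pics/{name}.npy',d);np.savez(f'pics/{name}_s.npz',orientation=s['orientation'],tcp_pos=s['tcp_pos'])
    return s,p,d
def load(name):
    return dict(np.load(f'pics/{name}_s.npz')),cv2.imread(f'pics/{name}.png'),np.load(f'pics/{name}.npy')
E
python3 - <<'E'
from h import *
a=cv2.imread('pics/top0.png');b=cv2.imread('pics/scene0.png')
A=cv2.resize(a[200:300,240:440],(800,400),interpolation=cv2.INTER_CUBIC)
B=cv2.resize(b[160:320,250:420],(800,600)[:2],interpolation=cv2.INTER_CUBIC)
cv2.imwrite('pics/ca.png',A);cv2.imwrite('pics/cb.png',B)
d=np.load('pics/top0.npy');ds=np.load('pics/scene0.npy')
for (u,v) in [(264,226),(271,235),(281,267),(405,250),(409,285),(325,206),(502,238),(155,245)]:
    print('top',u,v,pts('top',d,[(u,v)]).round(4))
for (u,v) in [(365,280),(363,307),(388,250)]: print('sc',u,v,pts('scene',ds,[(u,v)]).round(4))
E
```

```text
top 264 226 [[0.5639 0.1308 0.1257]]
top 271 235 [[0.5581 0.1316 0.0032]]
top 281 267 [[0.4873 0.1086 0.0028]]
top 405 250 [[ 0.522  -0.1569  0.0535]]
top 409 285 [[ 0.4489 -0.1649  0.0491]]
top 325 206 [[0.6096 0.011  0.0892]]
top 502 238 [[ 0.5525 -0.3777  0.0019]]
top 155 245 [[0.5307 0.3682 0.0628]]
sc 365 280 [[0.5732 0.1436 0.1109]]
sc 363 307 [[ 0.565   0.1386 -0.0006]]
sc 388 250 [[0.4937 0.117  0.1076]]
```

View pics/ca.png

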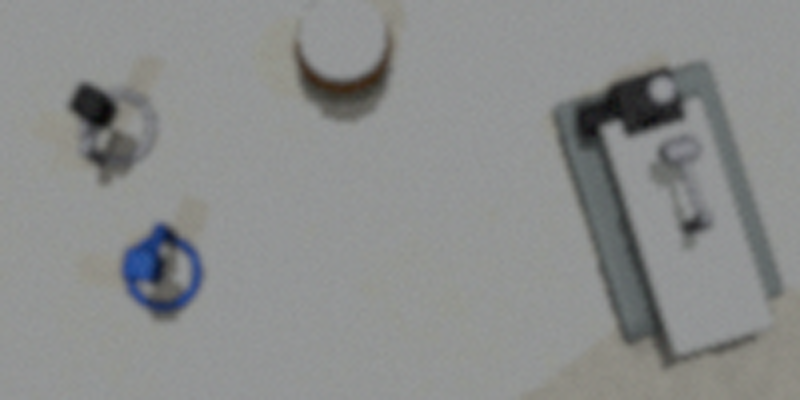

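View pics/cb.png

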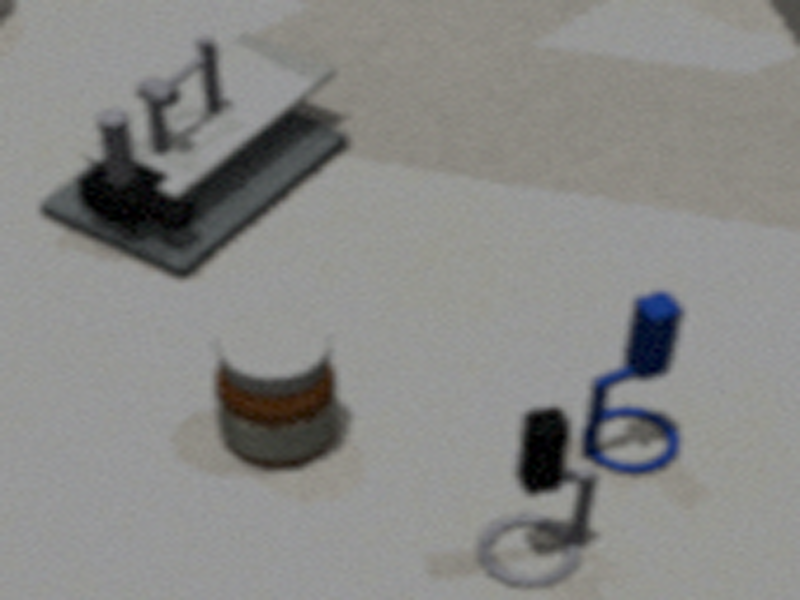

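The crop confirms it: black grip on a steel ring and stem. The stand's post is on its far side, with the nose towards the robot. I'll get rough poses first, then take close wrist views.

Run:
```python
from h import *
def C(u,v): return 250+u*170/800,160+v*160/600
print('ring',onz('top',269.5,232,.003),onz('scene',*C(528,550),.003))
print('grip top',onz('top',263,225.7,.126),onz('scene',*C(545,415),.126))
print('stem base',onz('scene',*C(578,535),.006), 'stem top',onz('scene',*C(588,480),.072))
print('post top',pts('top',np.load('pics/top0.npy'),[(405,222),(406,223)]),pts('scene',np.load('pics/scene0.npy'),[C(115,120)]))
for z in (.11,.14): print('posttop z',z,onz('top',405,222,z),onz('scene',*C(115,115),z))
print('nose tip',onz('scene',*C(207,45),.111),'knuckle',onz('scene',*C(152,90),.103))
```

```text
ring [0.56479585 0.13505594 0.003     ] [0.56729995 0.13852027 0.003     ]
grip top [0.56446038 0.13276653 0.126     ] [0.56638255 0.13632199 0.126     ]
stem base [0.54598545 0.14555611 0.006     ] stem top [0.55160932 0.15051445 0.072     ]
post top [[ 0.57493726 -0.15015471  0.10398464]
 [ 0.5727463  -0.15192724  0.10535892]] [[ 0.57782997 -0.14325646  0.10256886]]
posttop z 0.11 [ 0.57418625 -0.14926557  0.11      ] [ 0.57913374 -0.14016466  0.11      ]
posttop z 0.14 [ 0.57044076 -0.14483124  0.14      ] [ 0.59303435 -0.11472852  0.14      ]
nose tip [ 0.51561896 -0.15963663  0.111     ] knuckle [ 0.55178683 -0.15213936  0.103     ]
```

```bash
cat >> h.py <<'E'
def Rz(a):
    a=np.radians(a);c,s=np.cos(a),np.sin(a);return np.array([[c,s,0],[s,-c,0],[0,0,-1.]])
E
python3 - <<'E'
from h import *
s=sensors.read_state();print(np.round(s['orientation'],3).tolist())
for p,a in [((.53,-.157,.40),14),((.53,-.157,.40),194),((.566,.136,.36),-36),((.566,.136,.36),144),((.51,-.16,.26),14)]:
    print(p,a,arm.inverse_kinematics(p,Rz(a)))
arm.move_pose((.53,-.157,.38),Rz(14));print(sensors.read_state()['t'])
shot('wrist','w1')
arm.move_pose((.566,.136,.38),Rz(-36));print(sensors.read_state()['t'])
shot('wrist','w2')
E
```

```text
[[0.943, 0.333, -0.0], [0.333, -0.943, 0.001], [0.0, -0.001, -1.0]]
(0.53, -0.157, 0.4) 14 [-2.80637738e+01  1.52841034e+01  8.79984552e+01 -2.54444375e-14
  7.67174414e+01  4.79362262e+01]
(0.53, -0.157, 0.4) 194 [-2.80637738e+01  1.52841034e+01  8.79984552e+01 -2.54444375e-14
  7.67174414e+01 -1.32063774e+02]
(0.566, 0.136, 0.36) -36 [ 2.53830057e+00  1.99496294e+01  8.72246615e+01 -2.54444375e-14
  7.28257091e+01  1.28538301e+02]
(0.566, 0.136, 0.36) 144 [ 2.53830057e+00  1.99496294e+01  8.72246615e+01 -2.54444375e-14
  7.28257091e+01 -5.14616994e+01]
(0.51, -0.16, 0.26) 14 [-2.93817330e+01  2.14093779e+01  1.00890950e+02 -2.54444375e-14
  5.76996717e+01  4.66182670e+01]
1.975
3.2917
```

View pics/w1.png

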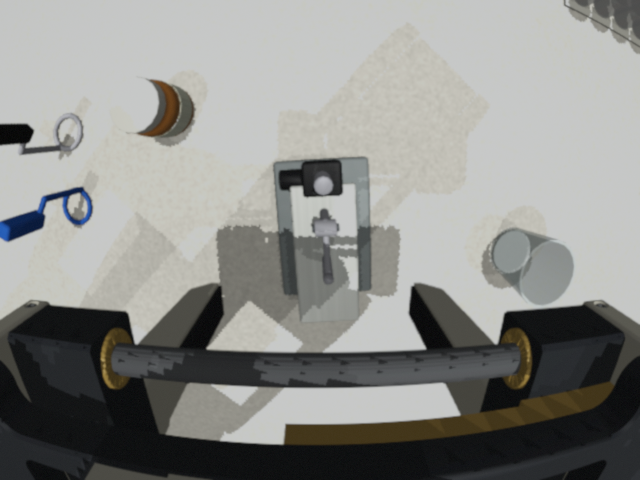

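View pics/w2.png

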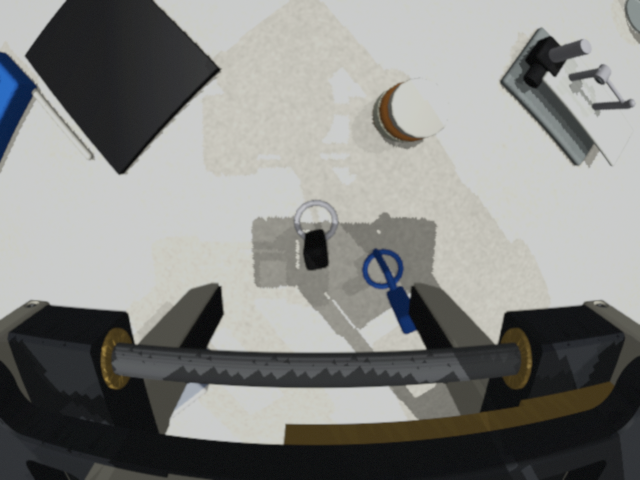

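Run:
```python
import cv2
a=cv2.imread('pics/w1.png')[150:335,250:400];cv2.imwrite('pics/w1c.png',cv2.resize(a,None,fx=3.2*1,fy=3.2,interpolation=cv2.INTER_CUBIC))
a=cv2.imread('pics/w2.png')[190:290,280:430];cv2.imwrite('pics/w2c.png',cv2.resize(a,None,fx=5,fy=5,interpolation=cv2.INTER_CUBIC))
a=cv2.imread('pics/w2.png')[20:170,490:640];cv2.imwrite('pics/w2d.png',cv2.resize(a,None,fx=4,fy=4,interpolation=cv2.INTER_CUBIC))
```

```text
(no output)
```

View pics/w1c.png

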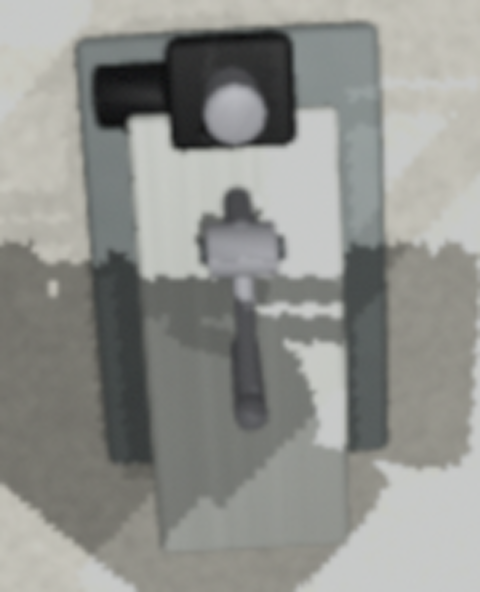

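View pics/w2c.png

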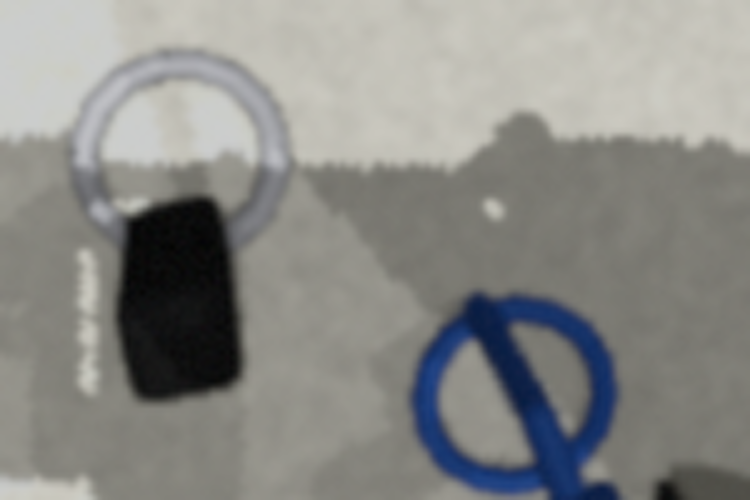

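View pics/w2d.png

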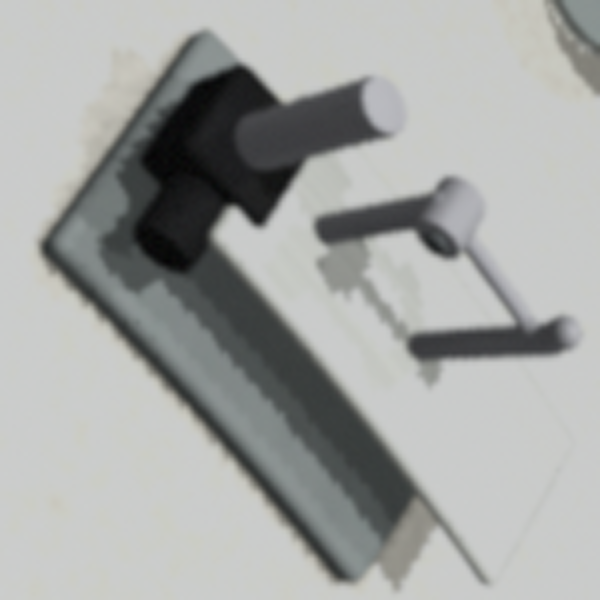

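```bash
cat > tri.py <<'E'
from h import *
def tri(rs):
    A=np.zeros((3,3));b=np.zeros(3)
    for e,d in rs:
        d=d/np.linalg.norm(d);P=np.eye(3)-np.outer(d,d);A+=P;b+=P@e
    x=np.linalg.solve(A,b);return x,[np.linalg.norm((np.eye(3)-np.outer(d,d)/(d@d))@(x-e))*1000 for e,d in rs]
E
python3 - <<'E'
from tri import *
s1,p1,d1=load('w1');s2,p2,d2=load('w2')
c1=lambda u,v:(250+(u+.5)/3.2-.5,150+(v+.5)/3.2-.5)
cd=lambda u,v:(490+u/4,20+v/4)
print('postC',tri([wray(s1,*c1(234,112)),wray(s2,*cd(383,105))]))
print('nose',tri([wray(s1,*c1(250,412)),wray(s2,*cd(567,332))]))
print('plateLL',tri([wray(s1,*c1(163,550)),wray(s2,*cd(490,583))]))
print('plateUL',tri([wray(s1,*c1(130,110)),wray(s2,*cd(213,238))]))
# depth
print('plate depth',wpts(s1,d1,[c1(160,180),c1(320,180),c1(300,400),c1(190,500),c1(300,500)]).round(4).tolist())
print('bench',wpts(s1,d1,[(450,200),(200,200),(250,340)]).round(4).tolist())
print('base',wpts(s1,d1,[c1(365,200),c1(100,200)]).round(4).tolist())
print('post depth',wpts(s1,d1,[c1(234,112)]).round(4),'nosetip',wpts(s1,d1,[c1(250,414),c1(250,408)]).round(4).tolist())
for z in(.045,.05,.055):
    q=[wonz(s1,*c1(*k),z)[:2] for k in [(163,550),(345,543),(130,110),(335,110)]]
    print(z,np.round(q,4).tolist(), 'w',np.linalg.norm(q[0]-q[1]),'L',np.linalg.norm(q[2]-q[0]),'yaw',np.degrees(np.arctan2(*(q[2]-q[0])[::-1])),np.degrees(np.arctan2(*(q[3]-q[1])[::-1])))
# dipper enhance
c=cv2.resize(p2[190:290,280:360],None,fx=7,fy=7,interpolation=cv2.INTER_CUBIC)
cv2.imwrite('pics/w2e.png',np.clip(255*(c/255.)**.4,0,255).astype('uint8'))
c=cv2.resize(p1[250:325,290:370],None,fx=7,fy=7,interpolation=cv2.INTER_CUBIC)
cv2.imwrite('pics/w1e.png',np.clip(255*(c/255.)**.6,0,255).astype('uint8'))
E
```

```text
postC (array([ 0.57594346, -0.1512286 ,  0.10197973]), [np.float64(0.08304461028292937), np.float64(0.08304461028279034)])
nose (array([ 0.51117123, -0.17134945,  0.10650065]), [np.float64(0.1941799102103683), np.float64(0.19417991021026212)])
plateLL (array([ 0.44208333, -0.16491387,  0.0474811 ]), [np.float64(0.012871383960659153), np.float64(0.012871383960678832)])
plateUL (array([ 0.56326566, -0.12673943,  0.04789465]), [np.float64(1.366188090315834), np.float64(1.3661880903159862)])
plate depth [[0.5485, -0.139, 0.0495], [0.5588, -0.1802, 0.0486], [0.4976, -0.1912, 0.0486], [0.4607, -0.1686, 0.0492], [0.4677, -0.1996, 0.0479]]
bench [[0.5849, -0.2847, 0.0017], [0.5229, -0.0392, 0.0008], [0.3802, -0.119, -0.0002]]
base [[0.5513, -0.1997, 0.0121], [0.5321, -0.1229, 0.0123]]
post depth [[ 0.576  -0.1512  0.1021]] nosetip [[0.5115, -0.1713, 0.1082], [0.5131, -0.1708, 0.1087]]
0.045 [[0.4408, -0.1651], [0.4559, -0.217], [0.5643, -0.1268], [0.5776, -0.1797]] w 0.05401582263274228 L 0.1292690697788137 yaw 17.247195801786905 17.0295883025065
0.05 [[0.4434, -0.1647], [0.4582, -0.2158], [0.5649, -0.127], [0.578, -0.1791]] w 0.05315960089585227 L 0.127219985231778 yaw 17.24719580178693 17.02958830250651
0.055 [[0.4459, -0.1643], [0.4605, -0.2145], [0.5655, -0.1272], [0.5784, -0.1784]] w 0.05230337915896232 L 0.1251709006847424 yaw 17.24719580178691 17.029588302506507
```

View pics/w2e.png

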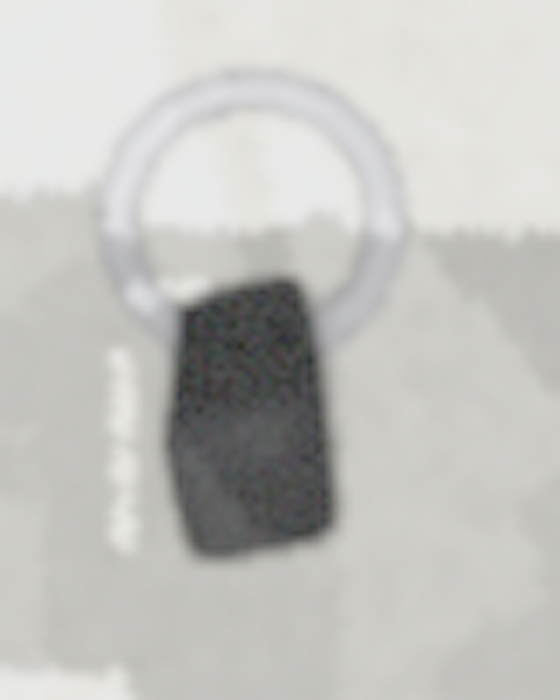

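View pics/w1e.png

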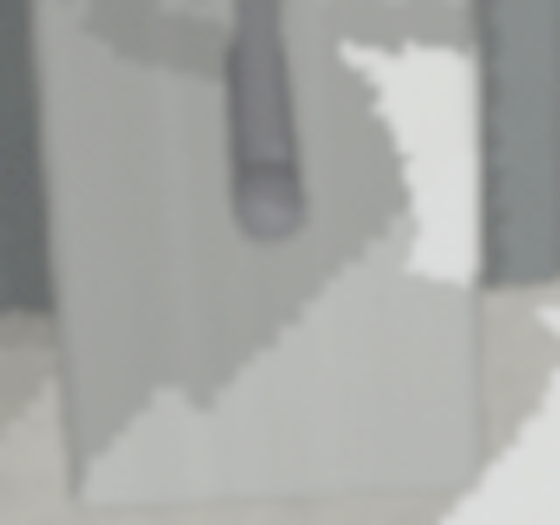

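Run:
```python
from tri import *
s2,p2,d2=load('w2')
c=lambda u,v:(280+(u+.5)/7-.5,190+(v+.5)/7-.5)
# ring outline -> world plane -> circle
P=np.array([wonz(s2,*c(*k),.003)[:2] for k in [(103,215),(122,140),(165,90),(250,68),(335,95),(385,140),(407,225),(380,310),(335,350),(125,305)]])
A=np.c_[2*P,np.ones(len(P))];x=np.linalg.lstsq(A,(P**2).sum(1),rcond=None)[0];print('ring',x[:2],'D',2*np.sqrt(x[2]+x[:2]@x[:2]))
q=[wonz(s2,*c(*k),.126)[:2] for k in [(200,557),(335,532),(172,440),(322,400)]]
print(np.round(q,4).tolist());e=q[1]-q[0];print('edge len',np.linalg.norm(e),'yaw',np.degrees(np.arctan2(e[1],e[0]))+90)
e=q[2]-q[0];print('left edge',np.linalg.norm(e),np.degrees(np.arctan2(e[1],e[0])))
print('side bottom-top depth',wpts(s2,d2,[c(260,490)]))
cc=wonz(s2,*c(260,480),.126);print('top c',cc)
```

```text
ring [0.56622691 0.13532943] D 0.0434534025189427
[[0.5635, 0.1436], [0.558, 0.1317], [0.5744, 0.1388], [0.5693, 0.1252]]
edge len 0.013086227972898448 yaw -24.869491695362257
left edge 0.011912048770690334 -23.51069545357812
side bottom-top depth [[0.56570396 0.13495498 0.12644002]]
top c [0.56639271 0.1344552  0.126     ]
```

Run:
```python
from h import *
R=Rz(-25)
arm.set_gripper(.05)
arm.move_pose((.5663,.135,.345),R)
print(arm.movel((.5663,.135,.265),max_speed=.1,max_force=8),sensors.read_state()['tcp_pos'])
arm.set_gripper(0,f_grip=40)
s=sensors.read_state();print(s['t'],s['width'],s['tcp_pos'],s['ft_force'])
arm.movel((.5663,.135,.36),max_speed=.12)
s,_,_=shot('wrist','w3');print(s['t'],s['width'],s['ft_force']);shot('scene','s3')
```

```text
False [0.56665784 0.13503093 0.2657239 ]
6.1 0.015472633093827487 [0.56633355 0.13498539 0.26508835] [-0.079008    0.79217351 -0.08278525]
7.0417 0.016038933168899563 [ 0.41341686  0.2456698  -1.35520018]
```

View pics/w3.png

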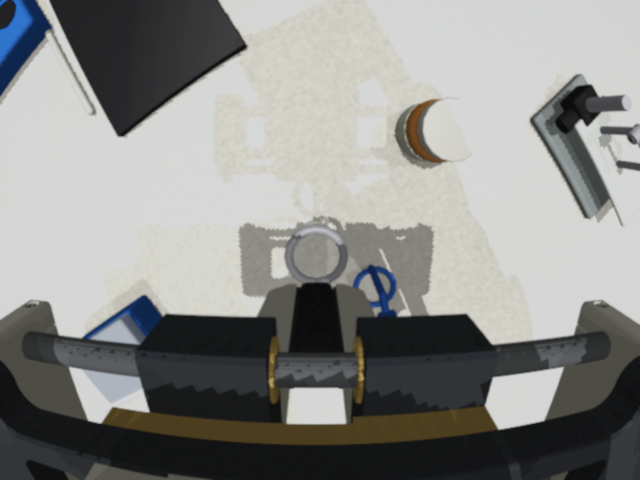

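View pics/s3.png

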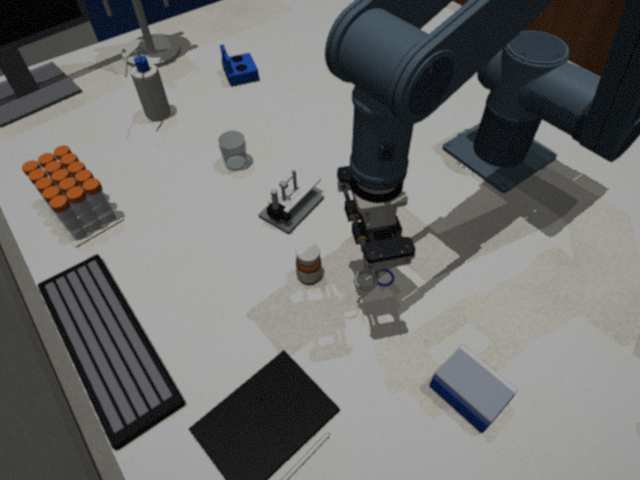

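Run:
```python
from h import *
a=17.2;ux=np.array([np.cos(np.radians(a)),np.sin(np.radians(a))]);N=np.array([.5091,-.1719])
arm.movel((.5663,.135,.42),max_speed=.2)
p=N+ux*-.006
arm.move_pose((*p,.425),Rz(a))
s,_,_=shot('wrist','w4');print(s['t'],s['tcp_pos'],s['width'],s['ft_force']);shot('scene','s4');shot('top','t4')
p=cv2.imread('pics/w4.png')[150:350,240:400];cv2.imwrite('pics/w4c.png',np.clip(255*(cv2.resize(p,None,fx=3,fy=3,interpolation=cv2.INTER_CUBIC)/255.)**.6,0,255).astype('uint8'))
p=cv2.imread('pics/s4.png')[130:250,230:390];cv2.imwrite('pics/s4c.png',np.clip(255*(cv2.resize(p,None,fx=5,fy=5,interpolation=cv2.INTER_CUBIC)/255.)**.6,0,255).astype('uint8'))
```

```text
8.7917 [ 0.50340778 -0.17315786  0.4240288 ] 0.015695830986928436 [-0.00246981  0.07471059 -0.38519736]
```

View pics/w4c.png

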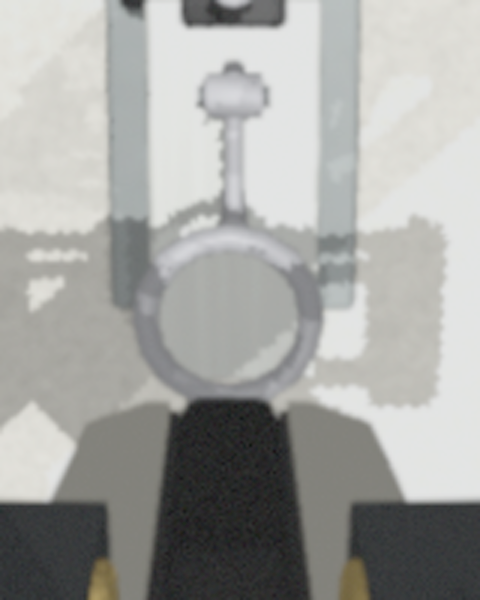

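View pics/s4c.png

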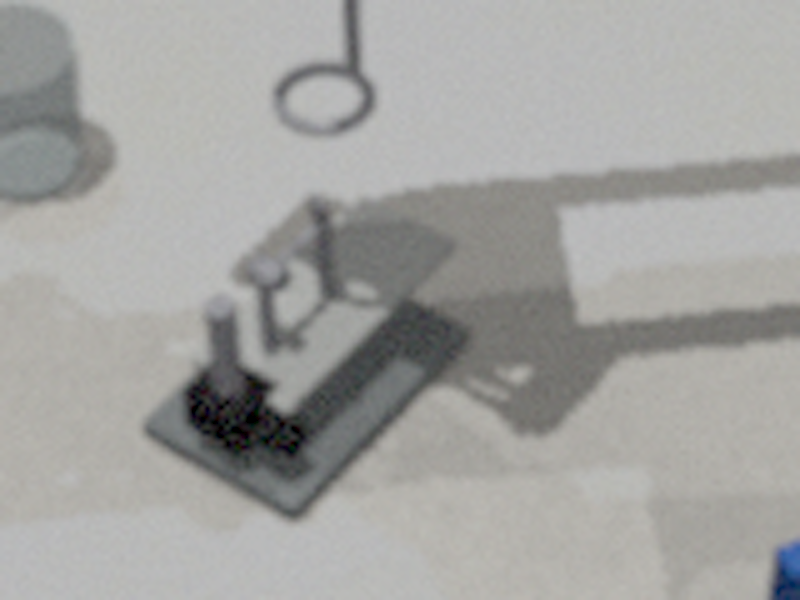

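Run:
```python
from h import *
s,p,d=load('w4')
N=np.array([.5091,-.1719]);a=np.radians(17.2)
c=lambda u,v:(240+(u+.5)/3-.5,150+(v+.5)/3-.5)
U=[(134,310),(150,262),(185,232),(228,222),(275,237),(308,270),(322,315),(308,360),(280,393),(150,362),(175,395)]
for z in(s['tcp_pos'][2]-.262,):
    P=np.array([wonz(s,*c(*k),z)[:2] for k in U])
    A=np.c_[2*P,np.ones(len(P))];x=np.linalg.lstsq(A,(P**2).sum(1),rcond=None)[0]
    D=2*np.sqrt(x[2]+x[:2]@x[:2]);r=x[:2]-s['tcp_pos'][:2]
    M=np.array([[np.cos(a),np.sin(a)],[-np.sin(a),np.cos(a)]])
    print('ring D',D,'offset from tcp, stand axes',M@r,'from nose',M@(x[:2]-N))
# scene: ring & nose
C=lambda u,v:(230+(u+.5)/5-.5,130+(v+.5)/5-.5)
rs=onz('scene',*C(324,99),s['tcp_pos'][2]-.262)[:2];ns=onz('scene',*C(318,203),.109)[:2]
print('scene ring-nosetip, stand axes',M@(rs-ns), M@(rs-N))
```

```text
ring D 0.04333132140895381 offset from tcp, stand axes [-0.0001637   0.00067873] from nose [-0.00597332  0.00116035]
scene ring-nosetip, stand axes [-0.00846657  0.00024937] [-0.00358365  0.00391277]
```

Run:
```python
from h import *
s=sensors.read_state();x,y=.50337,-.17367
f0=s['ft_force']
print(arm.movel((x,y,.368),max_speed=.06,max_force=5),sensors.read_state()['tcp_pos'],sensors.read_state()['ft_force']-f0,sensors.read_state()['t'])
shot('scene','s5')
p=cv2.imread('pics/s5.png')[130:250,230:390];cv2.imwrite('pics/s5c.png',np.clip(255*(cv2.resize(p,None,fx=5,fy=5,interpolation=cv2.INTER_CUBIC)/255.)**.6,0,255).astype('uint8'))
```

```text
False [ 0.50352851 -0.17375731  0.36843226] [ 0.24944525 -0.32237473  0.98611974] 10.0417
```

View pics/s5c.png

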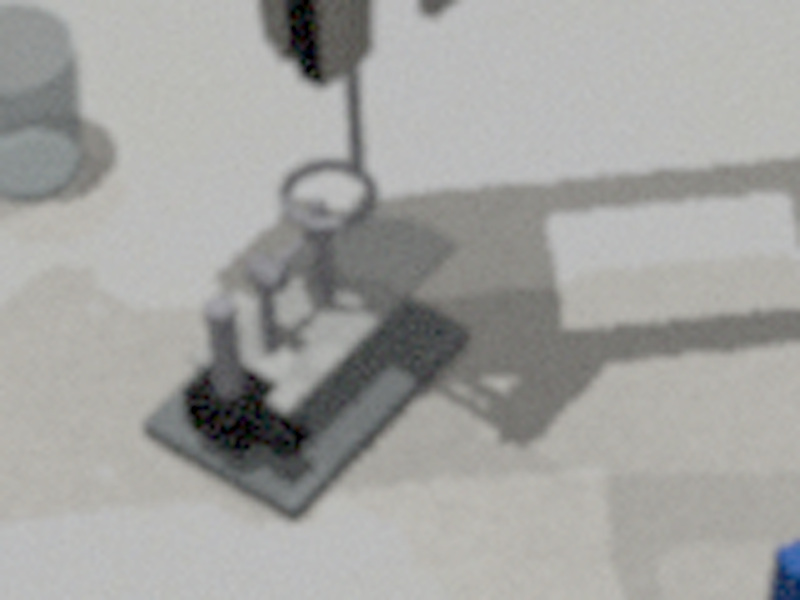

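The nose tip shows inside the ring at crop (318,208). Next I'll press down through the gate.

Run:
```python
from h import *
x,y=.50337,-.17367
f0=sensors.read_state()['ft_force']
for z in np.arange(.362,.318,-.005):
    h=arm.movel((x,y,z),max_speed=.03,max_force=18)
    s=sensors.read_state();f=s['ft_force']-f0;print(round(z,3),h,s['tcp_pos'].round(4),f.round(1),s['width'].__round__(4),round(s['t'],2))
    if h or np.linalg.norm(f)>22: break
```

```text
0.362 False [ 0.5033 -0.1736  0.3618] [ 0.  -0.5 -0.4] 0.016 10.44
0.357 False [ 0.5035 -0.1738  0.3573] [-2.   0.3  2.8] 0.0156 10.76
0.352 False [ 0.5036 -0.1737  0.3522] [-0.1  0.7  4.4] 0.0156 11.07
0.347 False [ 0.5033 -0.1739  0.347 ] [-1.1 -1.3  5.7] 0.0158 11.39
0.342 False [ 0.503  -0.1738  0.3418] [-3.4 -1.6  4.5] 0.0158 11.71
0.337 False [ 0.5029 -0.1737  0.3366] [-3.7 -0.6  3.3] 0.0155 12.03
0.332 False [ 0.5028 -0.1734  0.3314] [-4.7 -0.5  1.7] 0.0158 12.34
0.327 False [ 0.5038 -0.1736  0.3266] [-0.9  0.2 -0.7] 0.016 12.66
0.322 False [ 0.5034 -0.1736  0.3217] [-0.6 -0.7 -1.2] 0.0162 12.97
```

Run:
```python
from h import *
shot('scene','s6')
p=cv2.imread('pics/s6.png')[130:250,230:390];cv2.imwrite('pics/s6c.png',np.clip(255*(cv2.resize(p,None,fx=5,fy=5,interpolation=cv2.INTER_CUBIC)/255.)**.6,0,255).astype('uint8'))
s,_,_=shot('wrist','w6')
p=cv2.imread('pics/w6.png')[100:300,240:400];cv2.imwrite('pics/w6c.png',np.clip(255*(cv2.resize(p,None,fx=3,fy=3,interpolation=cv2.INTER_CUBIC)/255.)**.6,0,255).astype('uint8'))
```

```text
(no output)
```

View pics/s6c.png

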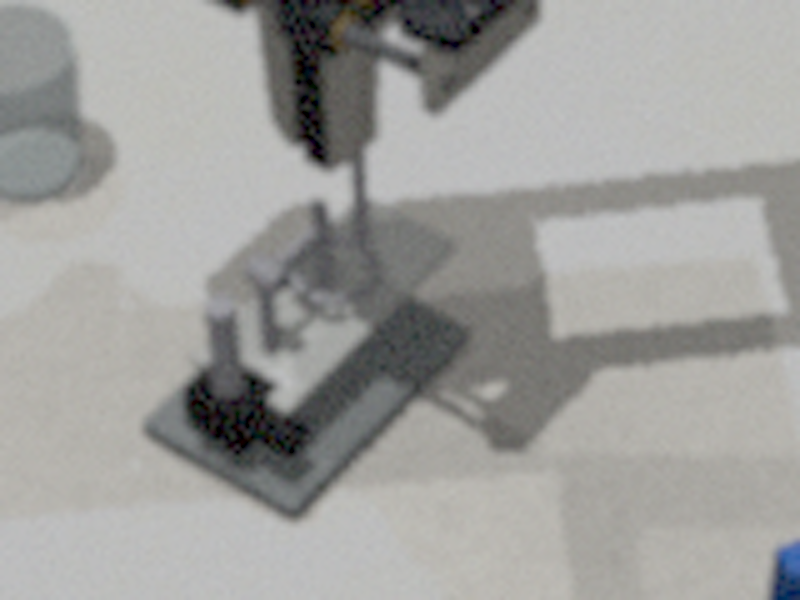

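View pics/w6c.png

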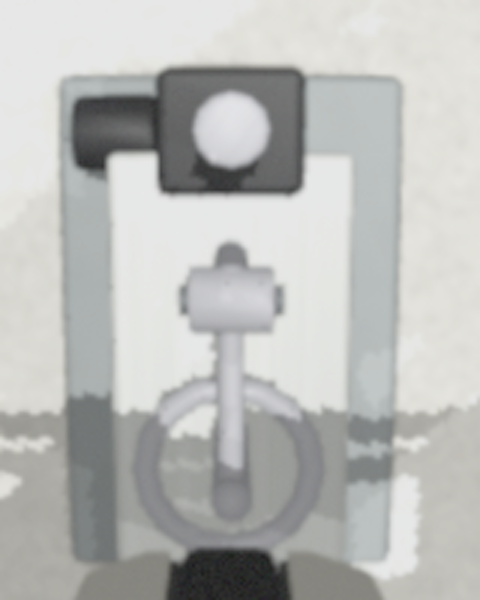

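The ring is round the nose (crop 228,465), and the gate bar crosses over its front part and runs level to the nose. The gate has snapped shut, so I'll do the pull test.

Run:
```python
from h import *
x,y=.50337,-.17367
def F(): s=sensors.read_state();return s['ft_force'],s['tcp_pos'],s['t']
f0=np.mean([F()[0] for _ in range(1)],0)
h=arm.movel((x,y,.343),max_speed=.04,max_force=8);print(h,F())
z=.343
while True:
    z+=.001
    h=arm.movel((x,y,z),max_speed=.02,max_force=9)
    L=[]
    for _ in range(4): arm.wait(.04);L.append(F()[0]-f0)
    f=np.mean(L,0);print(round(z,4),h,f.round(2),F()[1].round(4),round(F()[2],2))
    if f[2]<-8.5 or z>.357 or h: break
for _ in range(6):
    arm.wait(.2);print((F()[0]-f0).round(2),F()[1].round(4),round(F()[2],2))
```

```text
False (array([ 1.18455437, -0.15292155, -1.78900995]), array([ 0.50331999, -0.17364124,  0.34308872]), 13.75)
0.344 False [ 1.04 -0.26 -0.08] [ 0.5034 -0.1736  0.3439] 14.17
0.345 False [ 1.44 -1.06  0.22] [ 0.5034 -0.1737  0.345 ] 14.58
0.346 False [ 1.53 -0.64  0.09] [ 0.5034 -0.1737  0.346 ] 15.0
0.347 False [ 0.97 -1.14 -0.3 ] [ 0.5034 -0.1736  0.347 ] 15.42
0.348 False [ 0.88 -0.32  0.36] [ 0.5034 -0.1737  0.348 ] 15.83
0.349 False [ 0.91 -0.74 -0.34] [ 0.5034 -0.1737  0.349 ] 16.25
0.35 False [ 1.17 -0.26 -0.34] [ 0.5034 -0.1737  0.35  ] 16.67
0.351 False [ 0.89 -0.71 -1.9 ] [ 0.5033 -0.1736  0.3508] 17.08
0.352 False [ 3.09 -1.3  -9.85] [ 0.5033 -0.1736  0.3513] 17.5
[  3.54  -0.97 -12.01] [ 0.5033 -0.1736  0.3515] 17.7
[  3.38  -2.56 -13.79] [ 0.5033 -0.1736  0.3515] 17.9
[  3.26  -1.53 -14.92] [ 0.5033 -0.1736  0.3516] 18.1
[  2.74  -1.35 -16.73] [ 0.5033 -0.1736  0.3517] 18.3
[  3.46  -1.76 -17.79] [ 0.5033 -0.1736  0.3517] 18.5
[  2.93  -1.61 -17.94] [ 0.5033 -0.1736  0.3517] 18.7
```

Pull test held: upward pull rose from 10 to 18 N over 1.2 s, below the 30 N limit. Ring contact came at TCP z 0.351, which puts the plate at about 0.048. Now I'll set it down.

Run:
```python
from h import *
a=np.radians(17.2);x,y=np.array([.5091,-.1719])-.003*np.array([np.cos(a),np.sin(a)])-0*.0
def F(): s=sensors.read_state();return s['ft_force'],s['tcp_pos'],s['t']
arm.movel((.50337,-.17367,.345),max_speed=.03)
arm.movel((x,y,.320),max_speed=.04,max_force=8)
arm.wait(.2);f0=F()[0];print(f0,F()[1:])
z=.320
while z>.308:
    z-=.001
    h=arm.movel((x,y,z),max_speed=.02,max_force=5)
    L=[]
    for _ in range(3): arm.wait(.03);L.append(F()[0]-f0)
    f=np.mean(L,0);print(round(z,4),h,f.round(2),F()[1].round(4))
    if h or f[2]>2.5: break
s=sensors.read_state();print(s['t'],s['width'])
shot('scene','s7');shot('wrist','w7')
p=cv2.imread('pics/w7.png')[100:300,240:400];cv2.imwrite('pics/w7c.png',np.clip(255*(cv2.resize(p,None,fx=3,fy=3,interpolation=cv2.INTER_CUBIC)/255.)**.6,0,255).astype('uint8'))
```

```text
[ 0.38704142  0.53022907 -0.9505443 ] (array([ 0.50629022, -0.17284548,  0.32027381]), 20.0667)
0.319 False [-0.41  0.04 -0.13] [ 0.5062 -0.1728  0.319 ]
0.318 False [-0.43 -0.62  0.16] [ 0.5062 -0.1728  0.318 ]
0.317 False [-0.75 -0.7   0.22] [ 0.5062 -0.1728  0.317 ]
0.316 False [ 0.   -0.77 -0.75] [ 0.5062 -0.1728  0.316 ]
0.315 False [-0.55 -0.57 -0.34] [ 0.5062 -0.1728  0.315 ]
0.314 False [-0.31 -0.39 -0.68] [ 0.5062 -0.1728  0.314 ]
0.313 False [-0.79 -0.18  0.05] [ 0.5062 -0.1728  0.313 ]
0.312 False [-2.06  0.5   6.28] [ 0.5062 -0.1727  0.3129]
22.8667 0.015655804630565363
```

View pics/w7c.png

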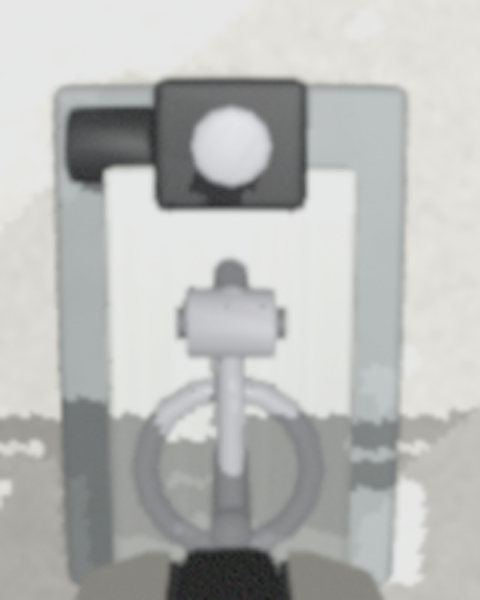

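Run:
```python
from h import *
x,y=sensors.read_state()['tcp_pos'][:2]
arm.movel((x,y,.3131),max_speed=.02);arm.wait(.1)
print(sensors.read_state()['ft_force'])
arm.set_gripper(.05);s=sensors.read_state();print(s['t'],s['width'],s['ft_force'])
arm.wait(.2)
print(arm.movel((x,y,.42),max_speed=.08,max_force=6))
shot('scene','s8');s,_,_=shot('wrist','w8');print(s['t'],s['ft_force'])
p=cv2.imread('pics/s8.png')[130:250,230:390];cv2.imwrite('pics/s8c.png',np.clip(255*(cv2.resize(p,None,fx=5,fy=5,interpolation=cv2.INTER_CUBIC)/255.)**.6,0,255).astype('uint8'))
```

```text
[-0.38126132  0.50556841 -1.01741066]
24.0667 0.05032229544506778 [-0.31608727 -0.28209266 -1.05423117]
False
25.8 [-0.71541959  0.30094261 -0.98053718]
```

View pics/s8c.png

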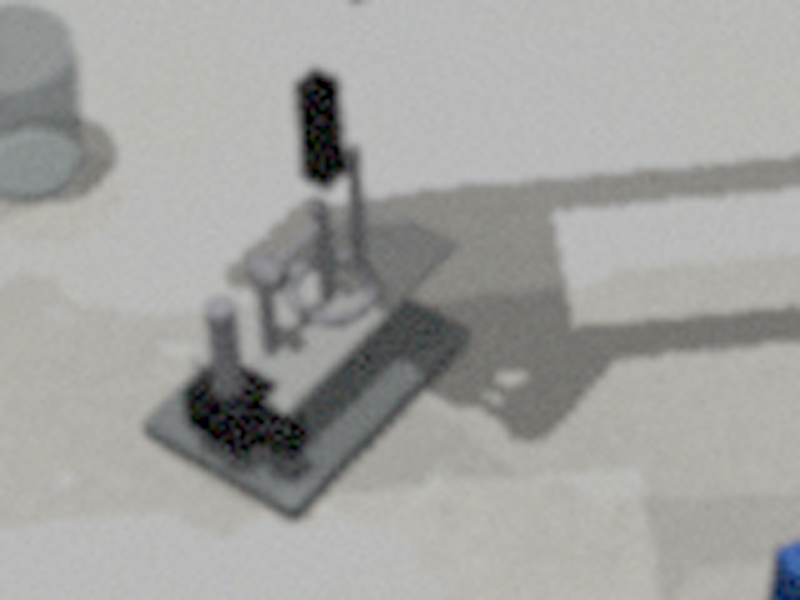

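View pics/w8.png

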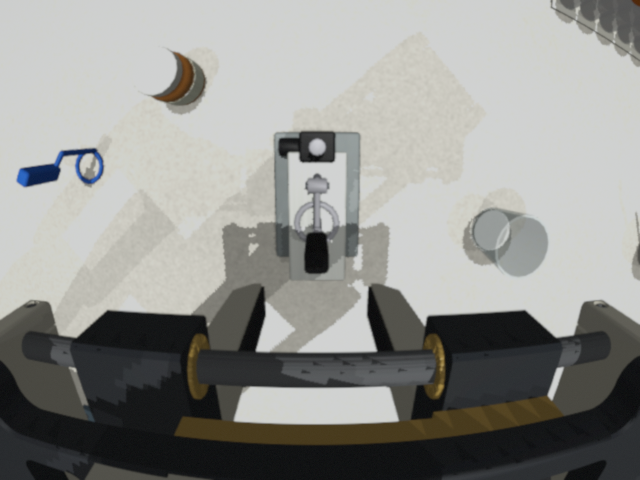

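The dipper stands upright on the plate: grip at (316,252), ring round the nose at (316,220), gate level above it. The fingers are well clear, and the jar and beaker look undisturbed. I'm handing in.

Run:
```python
from h import *
arm.wait(.2);print(arm.hand_in(),sensors.read_state()['t'])
```

```text
the job is handed in; nothing more can be done
the job is handed in; nothing more can be done
```

The dipper is back on the snap hook and the job is handed in at about 26 s of the 51 s allowed; no verdict was reported. I picked the black-grip dipper and left the blue look-alike where it was.

- **Press:** the ring went down through the gate with about 6–7 N on the wrist at the points I read. A wrist picture then showed the gate level above the ring.
- **Pull test:** I pulled up against the shut gate for about 1.2 s. The force was meant to be about 10 N but climbed from 10 to about 18 N, still under the 30 N limit.
- **Set-down:** the ring touched the plate with about 6 N at TCP z 0.313 m. That puts the plate about 2 mm below its nominal height, which agrees with the camera depth.
- **Last pictures:** the dipper stands upright on the plate with its ring round the nose and the gate shut above it. The fingers are clear, and the jar and beaker look undisturbed.

**Not checked:** I did not look at the tip box again after releasing the dipper, though the arm never worked near it. The final tilt and gate angle were judged by eye only.

**Disagreement:** early estimates of the dipper's turn about the vertical ranged from -18° to -36°. I gripped at -25°, and the square grip settled squarely between the pads.

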